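Charge a sample bottle with agitator balls and run it on the touch-start mixer

TASK

Charge the sample bottle that stands in the mixer: tip all four steel agitator balls from the scoop through its funnel and set the scoop back down flat on the bench, then put the splash lid on the funnel so that it sits flat. Start the mixer by pushing down on the lid with the gripper until the mixer's spring head has sunk about half way, 5 mm of its 10 mm travel (too little does not start it, the bottom stop stalls it), and keep it there: the program finishes while still holding the lid down. Leave the two dropper bottles at the back and the check weights where they stand.

Things in the scene. Friction and masses are not known exactly. Their poses are not given: they have to be found in the camera images.
- mixer: touch-start vortex mixer, a white box 136 (x) by 112 (y) by 53 mm, fixed on the bench; its dial and switch face its own -x. Origin on the bench under its centre, z up. The black rubber head on its top is a round cup, 72 mm across, axis 6 mm to +x of the origin; at rest its lower face is 70, its inner floor 78 and its rim 100 mm above the bench
- head (a joint): travel of the mixer's spring-mounted head: 0 at rest (up), 0.010 m at the bottom stop. The spring pushes up with 4 N at 0 and 1 N more per mm; the load standing on it takes about 3.5 N of that, so 5 to 6 N on the lid brings it to 5 mm. It springs back when let go. The mixer runs between 3 and 7 mm
- bottle: clear sample bottle, 53 mm across, with a blue funnel screwed on its neck; loose, upright in the mixer's head with 2 mm of play round it. Origin: centre of its underside, z up its axis. Total height 114 mm; bore of the neck (58 to 78 mm up) 35 mm; the funnel flares to an upright round rim, 96 mm across outside, 90 mm inside, 14 mm high. 140 g
- funnel_rim (a point): centre of the funnel's mouth, in the plane of its top edge (114 mm above the bottle's underside, 192 mm above the bench at rest)
- lid: round blue splash lid with a black knob, 102 mm across, 45 mm high in all, 70 g, right way up on the bench. Origin: centre of its underside, z up. A round boss, 81 mm across, 6 mm deep, goes into the funnel's rim; then the disc (6 to 13 mm above the origin) rests on the rim, the lid's origin 6 mm below point funnel_rim
- lid_knob (a point): middle of the lid's knob, 29 mm above the lid's underside: the knob is round, about 26 mm across and runs from 17 to 45 mm above the underside
- scoop: bright aluminium scoop with the balls, 130 g. Origin: underside of the pan; x to the spout, z up. Pan 72 mm wide, walls 26 mm high, x -54 to +62 mm; floor flat, 3 mm thick, from x = 20 mm a 15 degree ramp up to the open spout, 42 mm wide. Level it keeps the balls; tipped spout down over 20 degrees they roll out. Black bar handle, 16 wide, 14 mm high, x -58 to -144 mm, centred 28 mm up
- scoop_grip (a point): point on the axis of the scoop's handle to grip from above, 95 mm behind the scoop's origin, 28 mm above its underside
- scoop_spout (a point): middle of the spout's lower edge, 62 mm ahead of the scoop's origin, 13 mm above its underside
- ball1_center (a point): centre of a steel agitator ball, 14 mm across, 11 g, at first lying loose in the scoop
- ball2_center (a point): centre of a steel agitator ball, 14 mm across, 11 g, at first lying loose in the scoop
- ball3_center (a point): centre of a steel agitator ball, 14 mm across, 11 g, at first lying loose in the scoop
- ball4_center (a point): centre of a steel agitator ball, 14 mm across, 11 g, at first lying loose in the scoop
- dropper_yellow: dropper bottle with a yellow label, 33 mm across, 85 mm high, a bystander at the back of the bench; origin under its centre
- dropper_blue: dropper bottle with a blue label and blue cap, 33 mm across, 85 mm high, a bystander at the back; origin under its centre
- weight_big: grey knob check weight, 34 mm across, 40 mm high, a bystander at the right front; origin under its centre
There are look-alikes about, which are no part of the job. Leave any white look-alike of the lid alone.

How it is judged:
By the outcome, as a careful person would: the job done as asked, in the order asked, and still so for the second after the job is handed in, while the arm keeps its last pose, push and grip.
It also fails if it takes over 64 s, if anything falls off the work surface, if the arm or the gripper's body presses on something with over 40 N, if the wrist force passes 120 N, or if a joint passes its speed limit or range.

ROBOT

A 6-joint arm with a two-finger parallel gripper is mounted at the origin on the work surface; the furniture and walls round the work are solid. World frame = base frame: x ahead of the robot, y to its left, z up, the work surface at z = 0. Lengths are in m, angles in rad, forces in N, time in s.
With the tool pointing down it reaches from about 0.25 to 0.725 m from the base axis. Payload 4 kg.
Tool frame: the origin (TCP) lies on the centre line of the jaws, within the pads' length; the fingertips stand 17 mm ahead of it and the grasp point (between the pads) lies 2 mm behind it; z points along the fingers, y is the line along which they close (so a half turn about z gives the same grasp; the last joint's range is limited). The gripper opens to 85 mm and grips with 20 to 120 N. Pads are 22 mm wide; open, the fingers measure 114 mm over their backs; the gripper's body (76 mm by 85 mm) begins 54 mm behind the grasp point. The pads swing forward as they close: fully open they stand 13 mm farther back than shut.
Start: joints at [1.131, 0.241, 0.005, 1.335, 0, 1.571], TCP at [0.213, 0.452, 0.212] pointing down, gripper open.
Joint ranges: [-2.72, 2.72], [-1.05, 1.87], [-1.09, 1.28], [-1.99, 2.15], [-1.42, 1.44], [-3.14, 3.14]. Speed limits (rad/s): [2.79, 2.79, 3.14, 3.14, 3.14, 3.14].

INTERFACE

Orientations are given as a unit quaternion [x, y, z, w].
In Python, from workcell import get_obs, imaging, order gives the robot as it stands.
- The arm moves only by the tool apply_moves, never from a script. Its argument "targets" is a list that holds one entry, the list of rows, each a list of 5 numbers: the shift along the world's x, y, z in units of 40 mm (1.0 is 40 mm), then the turn about the world's z in degrees, then the gripper command: -1 is shut, 1 is fully open, values between are in proportion. In form: [[[dx, dy, dz, turn, fingers], ...]]. A call has 1 to 8 rows; each row shifts and turns the commanded pose from where the row before left it; what a row does not reach is not made up. A row lasts 1/12 s, in which the tool goes at most 41.7 mm and 7.16 degrees, less where a joint would pass 70% of its speed; a pose out of reach is approached as far as the arm can. A call is refused whole if a number of a shift passes 1 or a number of a turn 7.16, either way. A call with a gripper value outside its range is refused whole. The fingers move at their own pace and stop on an object; the grip force is fixed at half the most. Time passes only in rows, so rows that do not move let the fingers close. It gives the time, the measured TCP pose, the force, the opening and the grip force at its end, in the units of the state.
- get_obs(): the state, without advancing time (a new reading comes with each control period).
- imaging.camera(name): name is "scene" or "top"; returns (picture, depth): 420x560x3 uint8, blue, green, red; 420x560 float32, m along the optical axis (not along the pixel's ray), 0 where there is no reading.
- imaging.get_calibration(name): a dict with "camera_matrix" (3x3 intrinsics, pixels), "k1" (the pictures are not rectified: a ray, as slopes to the right and down, at radius r is drawn at 1 + k1 r^2 times it, then the intrinsics apply), "eye" and "rotation" of the camera in the world. Camera axes: x right, y down, z forward; pixel columns grow to the right and rows downward; lengths in m; the calibration is good to about 2 mm. A picture is of the moment at which its call begins. get_calibration takes no time and is no camera call.
- order.job_done(): hands the job in; it is judged then, once.
The state is a dict: "clock": time; "joint_pos": joint angles; "joint_vel": joint speeds; "tau": joint torques, N m; "eef_pos": TCP position; "tool_rot": TCP orientation; "ft_force": force on the tool from outside, world axes, zero at the start; "ft_torque": the same for the moment, N m; "grip_width": finger opening in m; "grasp_force": force on a finger pad.
Only numpy, scipy, OpenCV 4.12 (cv2) and the standard library are available. Lean on these libraries where they do the work, as an engineer would, in place of code of your own. Each camera call takes 0.05 s, during which the arm holds its last target. There are 200 camera calls.

## Working session

There is one attempt and no reset: what is moved stays moved. The work goes in short steps, Python scripts to look and compute and a tool call to move; the robot and the scene stay as the last step left them, time stands still between calls to the robot, and variables do not carry over. Pictures are saved under pics/ and viewed, at most 10 in all, crops included, and the job is handed in when it is done.

Besides the shell and the picture viewer there is one more tool, called after ">>>" as a command line: name --argument value ..., lists and objects as JSON in quotes. apply_moves: Moves the arm, as the interface text tells. Its arguments: {"type":"object","properties":{"targets":{"type":"array","items":{"type":"array","items":{"type":"array","items":{"type":"number"}}}}},"required":["targets"]}

```bash
ls; mkdir -p pics
cat > h.py <<'E'
import numpy as np, cv2
from workcell import get_obs, imaging, order
def grab(n):
    p,d=imaging.camera(n); c=imaging.get_calibration(n); return p.copy(),d,c
def world(c,d,u,v,z=None):
    """pixel->world; by depth, or on the plane z"""
    K=np.array(c["camera_matrix"]); k1=c["k1"]
    q=cv2.undistortPoints(np.array([[[u,v]]],float),K,np.array([k1,0,0,0.]))[0,0]
    R=np.array(c["rotation"]); e=np.array(c["eye"]); r=R@np.array([q[0],q[1],1])
    t=d[int(round(v)),int(round(u))] if z is None else (z-e[2])/r[2]
    return e+t*r
def cloud(c,d):
    H,W=d.shape; u,v=np.meshgrid(np.arange(W),np.arange(H))
    q=cv2.undistortPoints(np.stack([u,v],-1).reshape(-1,1,2).astype(float),np.array(c["camera_matrix"]),np.array([c["k1"],0,0,0.]))[:,0]
    r=np.c_[q,np.ones(len(q))]@np.array(c["rotation"]).T
    return (np.array(c["eye"])+r*d.reshape(-1,1)).reshape(H,W,3)
E
python3 - <<'E'
from h import *
for n in("scene","top"):
    p,d,c=grab(n); cv2.imwrite(f"pics/{n}0.png",p); np.savez(f"{n}0.npz",p=p,d=d)
    print(n,c)
o=get_obs(); print(o)
E
```

```text
pics
scene {'camera_matrix': array([[540.4037695 ,   0.        , 274.83992265],
       [  0.        , 540.4037695 , 206.09354568],
       [  0.        ,   0.        ,   1.        ]]), 'k1': -0.1319830771086912, 'eye': array([-0.26366289, -0.9734896 ,  0.68984514]), 'rotation': array([ 0.79728674, -0.31174748,  0.18428715, -0.48289296])}
top {'camera_matrix': array([[514.37654065,   0.        , 283.14929915],
       [  0.        , 514.37654065, 210.17590525],
       [  0.        ,   0.        ,   1.        ]]), 'k1': -0.12395455426802081, 'eye': array([ 0.35473113, -0.18529805,  1.41568913]), 'rotation': array([-0.70120638,  0.7119563 , -0.02788498,  0.02550036])}
{'clock': 0.1, 'joint_pos': array([1.13097745e+00, 2.41369410e-01, 3.82412712e-03, 1.33523888e+00,
       2.29394845e-06, 1.57079663e+00]), 'joint_vel': array([-0.00018261, -0.00268069,  0.0015192 ,  0.00125427, -0.00015832,
       -0.00086907]), 'tau': array([ 6.68187640e-04, -3.73137796e+01,  2.53010541e+01,  1.08480966e-02,
        1.04038286e-04,  1.67915891e-05]), 'eef_pos': array([0.21261589, 0.45183832, 0.21127289]), 'tool_rot': array([ 2.18141281e-01,  9.75916694e-01, -9.69732975e-04, -2.17934041e-04]), 'ft_force': array([ 0.50003077,  0.30144405, -0.66954768]), 'ft_torque': array([-0.03950047,  0.00855776, -0.01351527]), 'grasp_force': 0.0, 'grip_width': 0.08517173707889372}
```

View pics/scene0.png

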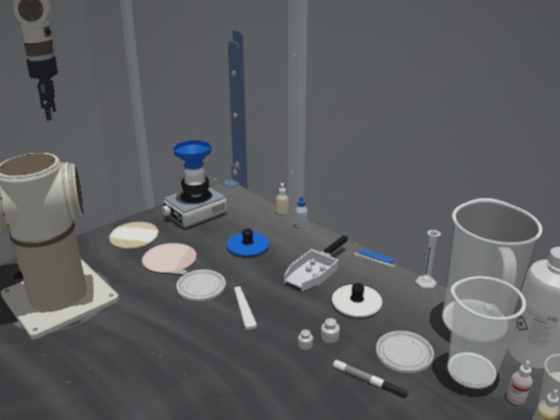

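View pics/top0.png

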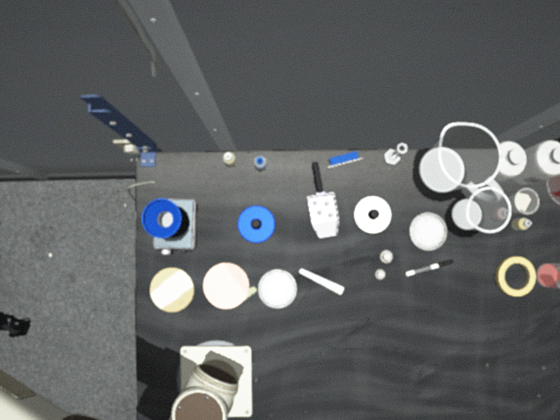

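```bash
sed -i 's/np.array(c\["rotation"\])/Rotation.from_quat(c["rotation"]).as_matrix()/; 1a from scipy.spatial.transform import Rotation' h.py
python3 - <<'E'
from h import *
D={n:np.load(n+"0.npz") for n in("scene","top")}
c=imaging.get_calibration("top");d=D["top"]["d"];p=D["top"]["p"]
W=cloud(c,d)
for nm,u,v in [("bench",300,320),("funnel",162,218),("rimL",143,218),("mixer",175,245),("knob",256,224),("lid",245,235),("handle_far",315,165),("handle_near",320,190),("spoutmid",324,236),("dropY",229,158),("dropB",260,162),("wt",387,257),("bracket",147,158),("post",92,98),("postlow",140,145),("wall",230,130)]:
    print(nm,W[v,u].round(3))
P=W.reshape(-1,3); B=p.reshape(-1,3).astype(int)
blue=(B[:,0]>110)&(B[:,0]-B[:,2]>70)
def circ(m,nm):
    q=P[m][:,:2]; (x,y),r=cv2.minEnclosingCircle(q.astype(np.float32)); print(nm,m.sum(),x,y,r,np.median(P[m][:,2]))
uu,vv=np.meshgrid(np.arange(560),np.arange(420));uu=uu.ravel();vv=vv.ravel()
win=lambda a,b,c_,d_:(uu>a)&(uu<b)&(vv>c_)&(vv<d_)
circ(blue&win(135,190,190,245)&(P[:,2]>.185),"funnel rim")
circ(blue&win(230,285,200,250)&(P[:,2]<.03)&(P[:,2]>.005),"lid")
circ(win(240,270,210,240)&(P[:,2]>.038)&(P[:,2]<.06),"knob")
s=cv2.resize(p[140:260,130:350],None,fx=3.6,fy=3.6,interpolation=cv2.INTER_CUBIC);cv2.imwrite("pics/topc.png",s)
ps=D["scene"]["p"]; s=cv2.resize(ps[130:300,150:390],None,fx=3.3,fy=3.3,interpolation=cv2.INTER_CUBIC);cv2.imwrite("pics/scc.png",s)
c2=imaging.get_calibration("scene");W2=cloud(c2,D["scene"]["d"])
for nm,u,v in [("funnel",193,147),("knob",248,233),("handle",345,240),("post top",238,36),("post bottom",240,180),("bracket",231,183)]: print(nm,W2[v,u].round(3))
E
```

```text
bench [ 0.16  -0.232 -0.004]
funnel [0.439 0.125 0.089]
rimL [0.434 0.149 0.185]
mixer [0.369 0.098 0.055]
knob [ 0.422 -0.118  0.05 ]
lid [ 0.394 -0.086  0.022]
handle_far [ 0.581 -0.279  0.033]
handle_near [ 0.513 -0.291  0.032]
spoutmid [ 0.388 -0.301  0.014]
dropY [ 0.597 -0.049  0.07 ]
dropB [ 0.586 -0.131  0.064]
wt [ 0.329 -0.468  0.036]
bracket [0.614 0.188 0.005]
post [0.662 0.192 0.425]
postlow [0.637 0.19  0.071]
wall [ 0.696 -0.043 -0.028]
funnel rim 193 0.3989769220352173 -0.017832353711128235 0.17331215739250183 0.19095986645036667
lid 983 0.4251415729522705 -0.1168104037642479 0.05167681351304054 0.011805856106650525
knob 73 0.42414233088493347 -0.1164185181260109 0.013127604499459267 0.04432850991369541
funnel [0.459 0.136 0.177]
knob [ 0.424 -0.122  0.044]
handle [ 0.581 -0.286  0.032]
post top [0.663 0.189 0.428]
post bottom [0.638 0.172 0.013]
bracket [0.615 0.187 0.005]
```

View pics/topc.png

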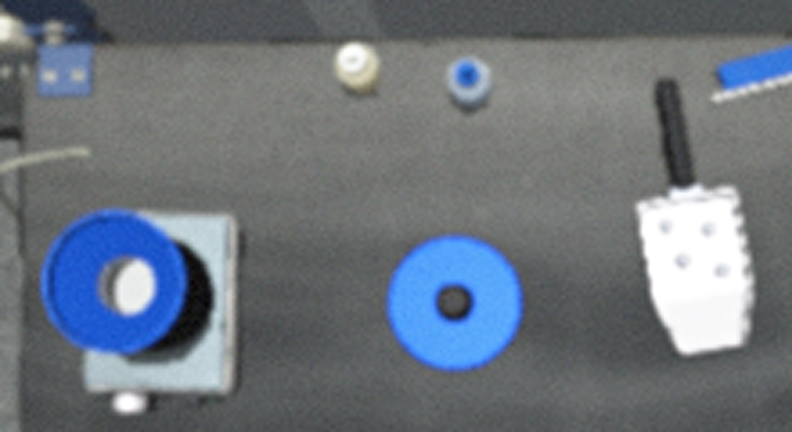

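View pics/scc.png

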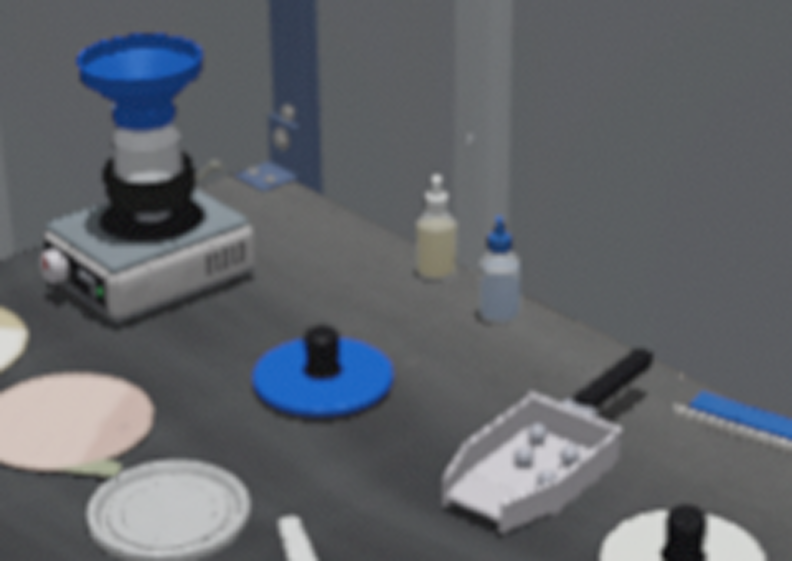

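Run:
```python
from h import *
D=np.load("top0.npz");c=imaging.get_calibration("top");d=D["d"];p=D["p"].astype(int)
W=cloud(c,d)
print("funnel c",world(c,d,130+116/3.6,140+282/3.6,.192))
m=np.zeros(d.shape,bool);m[180:255,130:195]=1
m&=(p[...,0]-p[...,2]>70)&(d>0)&(W[...,2]>.18)&(W[...,2]<.205)
q=W[m][:,:2];(x,y),r=cv2.minEnclosingCircle(q.astype(np.float32));print("rim",len(q),x,y,r)
m=np.zeros(d.shape,bool);m[155:195,308:330]=1
m&=(p.sum(2)<150)&(W[...,2]>.022)&(W[...,2]<.05)
q=W[m][:,:2];mu=q.mean(0);u=np.linalg.svd(q-mu,full_matrices=False)[2][0];t=(q-mu)@u
print("handle",len(q),mu,u,np.degrees(np.arctan2(u[1],u[0]))%180,t.min(),t.max(),mu+u*t.min(),mu+u*t.max(),np.median(W[m][:,2]))
P=lambda X,Y,z:world(c,d,130+X/3.6,140+Y/3.6,z)
print("pan back corners",P(638,203,.026),P(737,189,.026),"spout",P(683,353,.02),P(742,345,.02))
```

```text
funnel c [0.43204708 0.10012187 0.192     ]
rim 240 0.43230825662612915 0.10347144305706024 0.04798247665166855
handle 25 [ 0.54232314 -0.27962384] [-0.9869012  -0.16132584] 9.283861272180218 -0.0370913228052295 0.03051715458549056 [ 0.57892861 -0.27364005] [ 0.51220572 -0.28454704] 0.030942839293709
pan back corners [ 0.49640106 -0.25675124  0.026     ] [ 0.50594611 -0.33185155  0.026     ] spout [ 0.38293999 -0.288876    0.02      ] [ 0.38823863 -0.33358031  0.02      ]
```

>>> apply_moves --targets '[[[0, 0, 1, 0, 0], [0, 0, 0.8, 0, 0], [0.4, -0.9, 0, 5, 0], [0.4, -0.9, 0, 5, 0], [0.4, -0.9, 0, 5, 0], [0.4, -0.9, 0, 5, 0], [0.4, -0.9, 0, 5, 0], [0.4, -0.9, 0, 5, 0]]]'

```text
clock: 0.77
eef_pos: [0.3088, 0.2346, 0.2838]
tool_rot: [-0.045, 0.999, -0.0, -0.0]
ft_force: [1.3, -0.1, -0.4]
grip_width: 0.0425
grasp_force: 0.0
```

>>> apply_moves --targets '[[[0.4, -0.9, 0, 3.7, 0], [0.4, -0.9, 0, 0, 0], [0.4, -0.9, 0, 0, 0], [0.4, -0.9, 0, 0, 0], [0.4, -0.9, 0, 0, 0], [0.4, -0.9, 0, 0, 0], [0.4, -0.9, 0, 0, 0], [0.4, -0.9, 0, 0, 0]]]'

```text
clock: 1.43
eef_pos: [0.4369, -0.0536, 0.2839]
tool_rot: [-0.074, 0.997, 0.0, -0.0]
ft_force: [0.5, 1.3, -0.1]
grip_width: 0.0429
grasp_force: 0.0
```

>>> apply_moves --targets '[[[0.4, -0.9, 0, 0, 0], [0.4, -0.9, 0, 0, 0], [0.4, -0.9, 0, 0, 0], [0.4, -0.9, -0.2, 0, 0], [0.4, -0.9, -0.2, 0, 0], [0.3, -0.3, -0.6, 0, 0], [0, 0, -0.6, 0, 0], [0, 0, 0, 0, 0]]]'

```text
clock: 2.1
eef_pos: [0.5259, -0.2434, 0.2133]
tool_rot: [-0.073, 0.997, 0.003, -0.005]
ft_force: [-0.8, 0.2, -1.4]
grip_width: 0.0429
grasp_force: 0.0
```

>>> apply_moves --targets '[[[0.35, -0.9, -0.3, 0, 0], [0, -0.1, -1, 0, 0], [0, 0, -1, 0, 0], [0, 0, -1, 0, 0], [0, 0, -0.8, 0, 0], [0, 0, -0.4, 0, 0], [0, 0, -0.15, 0, 0], [0, 0, 0, 0, 0]]]'

```text
clock: 2.77
eef_pos: [0.542, -0.2826, 0.0332]
tool_rot: [-0.075, 0.997, 0.001, -0.001]
ft_force: [-0.2, 0.3, -0.9]
grip_width: 0.0426
grasp_force: 0.0
```

Run:
```python
from h import *
p,d,c=grab("scene"); s=cv2.resize(p[190:310,250:410],None,fx=4,fy=4,interpolation=cv2.INTER_CUBIC);cv2.imwrite("pics/g1.png",s)
print(get_obs()["eef_pos"])
```

```text
[ 0.54329811 -0.28333178  0.03499167]
```

View pics/g1.png

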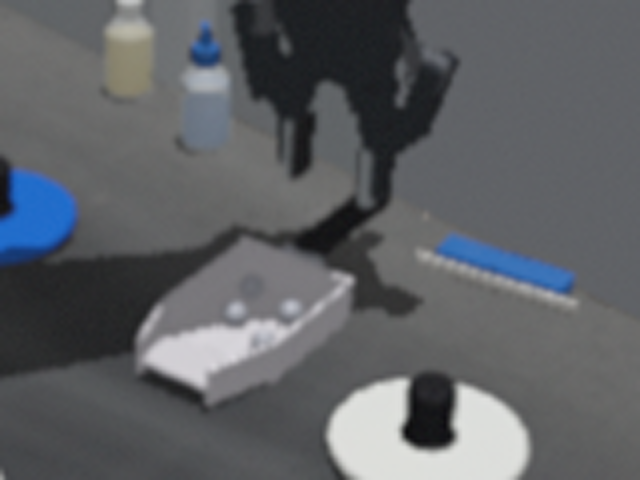

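>>> apply_moves --targets '[[[0, -0.02, -0.2, 0, 0], [0, 0, 0, 0, -0.4], [0, 0, 0, 0, -0.62], [0, 0, 0, 0, -0.65], [0, 0, 0, 0, -0.65], [0, 0, 0, 0, -0.65], [0, 0, 0, 0, -0.65], [0, 0, 0, 0, -0.65]]]'

```text
clock: 3.48
eef_pos: [0.543, -0.2845, 0.0263]
tool_rot: [-0.074, 0.997, -0.0, 0.0]
ft_force: [0.5, -0.1, -0.6]
grip_width: 0.0151
grasp_force: 0.0
```

>>> apply_moves --targets '[[[0, 0, 0, 0, -0.7], [0, 0, 0, 0, -0.7], [0, 0, 0, 0, -0.7]]]'

```text
clock: 3.73
eef_pos: [0.5429, -0.2844, 0.0261]
tool_rot: [-0.074, 0.997, 0.0, -0.0]
ft_force: [-0.3, -0.5, 0.3]
grip_width: 0.0125
grasp_force: 0.0
```

>>> apply_moves --targets '[[[0, 0, 0, 0, -1], [0, 0, 0, 0, -1], [0, 0, 0, 0, -1]]]'

```text
clock: 3.98
eef_pos: [0.5429, -0.2844, 0.0261]
tool_rot: [-0.074, 0.997, 0.0, -0.0]
ft_force: [-0.3, -1.3, -0.2]
grip_width: -0.0001
grasp_force: 0.0
```

Run:
```python
from h import *
p,d,c=grab("scene"); s1=cv2.resize(p[190:310,250:410],None,fx=3,fy=3,interpolation=cv2.INTER_CUBIC)
q,e,c2=grab("top"); s2=cv2.resize(q[130:250,270:390],None,fx=2.9,fy=3,interpolation=cv2.INTER_CUBIC)
cv2.imwrite("pics/g2.png",np.hstack([s1,cv2.resize(s2,(316,360))]))
```

```text
(no output)
```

View pics/g2.png

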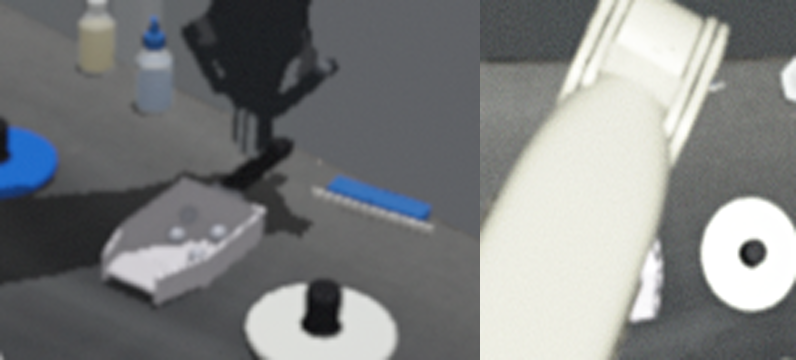

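```bash
cat >> h.py <<'E'
def proj(c,X):
    R=Rotation.from_quat(c["rotation"]).as_matrix(); q=R.T@(np.array(X)-np.array(c["eye"]))
    return cv2.projectPoints(q.reshape(1,1,3),np.zeros(3),np.zeros(3),np.array(c["camera_matrix"]),np.array([c["k1"],0,0,0.]))[0].ravel().round(1)
E
python3 - <<'E'
from h import *
c=imaging.get_calibration("scene"); o=get_obs(); print(o["eef_pos"],o["grip_width"])
for X in [(.543,-.284,.009),(.543,-.284,.026),(.5416,-.288,.028)]: 
  q=proj(c,X); print(X,q,(q-[250,190])*3)
D=np.load("scene0.npz");d=D["d"];W=cloud(c,d);p=D["p"].astype(int)
m=np.zeros(d.shape,bool);m[232:258,322:352]=1
m&=(p.sum(2)<130)&(W[...,2]>.022)&(W[...,2]<.05)
q=W[m];mu=q.mean(0);u=np.linalg.svd(q-mu,full_matrices=False)[2][0];t=(q-mu)@u
print(len(q),mu,u,mu+u*t.min(),mu+u*t.max())
n,d2,c=grab("scene");W=cloud(c,d2);n=n.astype(int)
for (u,v) in [(285,150),(265,165),(245,178),(255,140),(262,140),(240,125)]:
  print((u,v),W[190+v//3,250+u//3].round(3))
E
```

```text
[ 0.5428771  -0.28436125  0.02609687] -0.00010309424898304105
(0.543, -0.284, 0.009) [332.9 254.1] [248.7 192.3]
(0.543, -0.284, 0.026) [333.2 247.9] [249.6 173.7]
(0.5416, -0.288, 0.028) [334.2 248. ] [252.6 174. ]
129 [ 0.54916864 -0.28770783  0.03439323] [-0.98686563 -0.15998292  0.02239863] [ 0.59027496 -0.281044    0.03346025] [ 0.50710034 -0.29452761  0.03534804]
(285, 150) [ 0.583 -0.285  0.031]
(265, 165) [ 0.551 -0.291  0.033]
(245, 178) [ 0.524 -0.294  0.035]
(255, 140) [ 0.536 -0.293  0.065]
(262, 140) [ 0.54  -0.296  0.064]
(240, 125) [ 0.53  -0.283  0.075]
```

Run:
```python
from h import *
n,d,c=grab("scene");W=cloud(c,d)
print(get_obs()["eef_pos"],get_obs()["ft_force"])
for u in (331,335,338):
  print(u); 
  for v in range(226,256,2): print(v,n[v,u],W[v,u].round(3))
print(proj(c,(.2126,.4518,.194)))
```

```text
[ 0.54289302 -0.28438596  0.02611766] [ 0.5081586   1.00424087 -0.40100547]
331
226 [67 64 61] [ 0.539 -0.278  0.083]
228 [78 76 73] [ 0.535 -0.281  0.081]
230 [77 75 72] [ 0.531 -0.285  0.079]
232 [75 73 70] [ 0.532 -0.285  0.073]
234 [76 75 72] [ 0.532 -0.285  0.068]
236 [72 71 69] [ 0.531 -0.286  0.063]
238 [71 70 68] [ 0.529 -0.288  0.06 ]
240 [78 76 75] [ 0.533 -0.285  0.051]
242 [103 103 104] [ 0.588 -0.238  0.002]
244 [67 67 67] [ 0.539 -0.28   0.036]
246 [22 20 21] [ 0.534 -0.285  0.035]
248 [23 19 20] [ 0.524 -0.294  0.039]
250 [22 19 18] [ 0.525 -0.293  0.032]
252 [25 21 23] [ 0.523 -0.295  0.028]
254 [53 52 51] [ 0.549 -0.273  0.001]
335
226 [35 32 29] [ 0.532 -0.295  0.093]
228 [51 49 46] [ 0.533 -0.295  0.088]
230 [75 73 69] [ 0.535 -0.293  0.081]
232 [74 72 70] [ 0.536 -0.293  0.075]
234 [71 68 65] [ 0.535 -0.294  0.071]
236 [66 64 61] [ 0.538 -0.292  0.063]
238 [62 59 57] [ 0.535 -0.294  0.06 ]
240 [81 79 76] [ 0.538 -0.293  0.053]
242 [64 61 59] [ 0.554 -0.279  0.035]
244 [23 21 22] [ 0.547 -0.286  0.036]
246 [23 20 20] [ 0.541 -0.29   0.035]
248 [19 20 22] [ 0.54  -0.292  0.03 ]
250 [41 40 40] [ 0.564 -0.272  0.005]
252 [52 53 53] [ 0.562 -0.274  0.002]
254 [52 51 52] [ 0.555 -0.281  0.002]
338
226 [36 34 31] [ 0.539 -0.298  0.092]
228 [34 31 29] [ 0.536 -0.3    0.088]
230 [34 31 28] [ 0.538 -0.3    0.082]
232 [34 30 30] [ 0.541 -0.298  0.075]
234 [35 32 30] [ 0.542 -0.297  0.069]
236 [32 29 30] [ 0.541 -0.298  0.065]
238 [36 31 32] [ 0.543 -0.296  0.058]
240 [33 32 31] [ 0.566 -0.278  0.035]
242 [21 18 19] [ 0.557 -0.286  0.037]
244 [22 21 20] [ 0.552 -0.29   0.035]
246 [32 31 32] [ 0.552 -0.291  0.03 ]
248 [76 77 77] [ 0.581 -0.267  0.001]
250 [60 60 60] [ 0.577 -0.27  -0.001]
252 [56 55 56] [ 0.562 -0.283  0.006]
254 [53 53 53] [ 0.562 -0.283  0.001]
[ 54.  134.5]
```

Run:
```python
from h import *
D=np.load("scene0.npz");c=imaging.get_calibration("scene");W=cloud(c,D["d"])
for v in range(90,124,3): print(v,[(u,W[v,u].round(3).tolist()) for u in (44,47,52)])
```

```text
90 [(44, [0.188, 0.393, 0.336]), (47, [0.193, 0.384, 0.337]), (52, [0.235, 0.468, 0.312])]
93 [(44, [0.188, 0.396, 0.328]), (47, [0.192, 0.386, 0.329]), (52, [0.217, 0.421, 0.317])]
96 [(44, [0.183, 0.385, 0.323]), (47, [0.191, 0.387, 0.321]), (52, [0.212, 0.411, 0.312])]
99 [(44, [0.192, 0.416, 0.307]), (47, [0.2, 0.417, 0.305]), (52, [0.212, 0.415, 0.303])]
102 [(44, [0.467, 1.262, 0.062]), (47, [0.225, 0.498, 0.274]), (52, [0.235, 0.486, 0.274])]
105 [(44, [0.179, 0.387, 0.3]), (47, [0.187, 0.385, 0.299]), (52, [0.233, 0.485, 0.267])]
108 [(44, [0.18, 0.394, 0.29]), (47, [0.188, 0.394, 0.288]), (52, [0.233, 0.489, 0.257])]
111 [(44, [0.179, 0.395, 0.282]), (47, [0.19, 0.406, 0.277]), (52, [0.205, 0.41, 0.273])]
114 [(44, [0.185, 0.418, 0.268]), (47, [0.188, 0.402, 0.27]), (52, [0.203, 0.409, 0.265])]
117 [(44, [0.453, 1.258, -0.0]), (47, [0.189, 0.41, 0.26]), (52, [0.2, 0.403, 0.259])]
120 [(44, [0.451, 1.257, -0.012]), (47, [0.186, 0.406, 0.253]), (52, [0.199, 0.407, 0.25])]
123 [(44, [0.452, 1.27, -0.029]), (47, [0.46, 1.253, -0.027]), (52, [0.483, 1.259, -0.035])]
```

>>> apply_moves --targets '[[[0, -0.08, 0, 0, 0], [0, 0, 0, 0, 0], [0, 0, 0, 0, 0], [0, 0, 0, 0, 0], [0, 0, 0, 0, 0], [0, 0, -0.4, 0, 0], [0, 0, -0.3, 0, 0], [0, 0, 0, 0, 0]]]'

```text
clock: 4.85
eef_pos: [0.5406, -0.2863, -0.0049]
tool_rot: [-0.074, 0.997, 0.002, -0.002]
ft_force: [-0.5, -0.1, -0.5]
grip_width: 0.0428
grasp_force: 0.0
```

>>> apply_moves --targets '[[[0, 0, -0.2, 0, 0], [0, 0, 0, 0, -0.5], [0, 0, 0, 0, -0.62], [0, 0, 0, 0, -0.65], [0, 0, 0, 0, -0.65], [0, 0, 0, 0, -0.65], [0, 0, 0, 0, -0.65]]]'

```text
clock: 5.43
eef_pos: [0.543, -0.2876, -0.0097]
tool_rot: [-0.074, 0.997, -0.0, 0.0]
ft_force: [-0.0, 0.1, -0.7]
grip_width: 0.0154
grasp_force: 26.8
```

>>> apply_moves --targets '[[[0, 0, 0, 0, -1], [0, 0, 0, 0, -1], [0, 0, 0.3, 0, -1], [0, 0, 0.6, 0, -1], [0, 0, 0.6, 0, -1], [0, 0, 0.4, 0, -1], [0, 0, 0, 0, -1], [0, 0, 0, 0, -1]]]'

```text
clock: 6.1
eef_pos: [0.544, -0.2881, 0.0677]
tool_rot: [-0.074, 0.997, -0.001, 0.002]
ft_force: [-0.4, 0.3, -2.8]
grip_width: 0.0144
grasp_force: 59.8
```

```bash
cat >> h.py <<'E'
def pan(c,d,p,x0,x1,y0,y1,z0,z1):
    "fit plane to bright points in a world box -> centroid, normal"
    W=cloud(c,d); m=(d>0)&(p.min(2)>120)&(W[...,0]>x0)&(W[...,0]<x1)&(W[...,1]>y0)&(W[...,1]<y1)&(W[...,2]>z0)&(W[...,2]<z1)
    return W[m]
E
python3 - <<'E'
from h import *
p,d,c=grab("scene"); cv2.imwrite("pics/g3.png",cv2.resize(p[150:300,230:430],None,fx=3,fy=3,interpolation=cv2.INTER_CUBIC))
np.savez("g3.npz",p=p,d=d); o=get_obs(); print(o["eef_pos"],o["ft_torque"],o["ft_force"],o["grasp_force"])
E
```

```text
[ 0.54277417 -0.28746533  0.06613122] [ 0.01304381 -0.10842364 -0.00127724] [-0.27676435  0.36475346 -2.74887097] 59.75128948688507
```

View pics/g3.png

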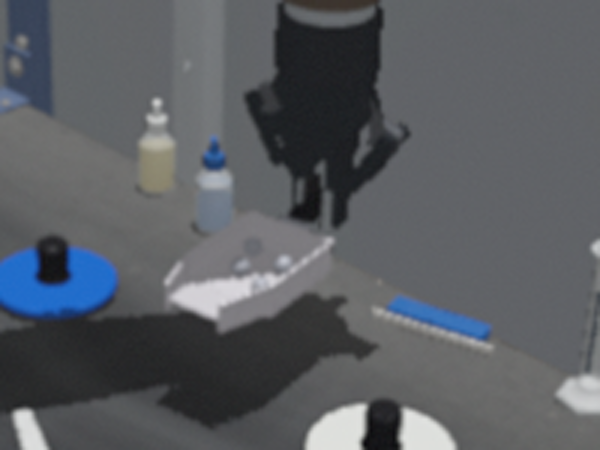

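>>> apply_moves --targets '[[[0, 0, 0.4, 0, -1], [0, 0, 0.7, 0, -1], [0, 0, 0.8, 0, -1], [0, 0, 0.8, 0, -1], [0, 0, 0.8, 0, -1], [0, 0, 0.6, -1, -1], [0, 0.2, 0.4, -2, -1], [-0.02, 0.4, 0, -3, -1]]]'

```text
clock: 6.82
eef_pos: [0.5432, -0.2655, 0.2486]
tool_rot: [-0.02, 1.0, -0.001, 0.002]
ft_force: [-0.5, 0.3, -1.1]
grip_width: 0.0147
grasp_force: 59.8
```

>>> apply_moves --targets '[[[-0.02, 0.5, 0, -3.6, -1], [-0.02, 0.5, 0, -3.6, -1], [-0.02, 0.5, 0, -3.6, -1], [-0.02, 0.5, 0, -3.6, -1], [-0.02, 0.5, 0, -3.6, -1], [-0.02, 0.5, 0, -3.6, -1], [-0.02, 0.5, 0, -3.6, -1], [-0.02, 0.5, 0, -3.6, -1]]]'

```text
clock: 7.48
eef_pos: [0.5345, -0.1025, 0.2439]
tool_rot: [0.229, 0.973, -0.0, -0.002]
ft_force: [0.8, 0.8, -1.4]
grip_width: 0.0152
grasp_force: 59.8
```

>>> apply_moves --targets '[[[-0.02, 0.5, 0, -3.6, -1], [-0.02, 0.5, 0, -3.6, -1], [-0.02, 0.5, 0, -3.6, -1], [-0.02, 0.5, 0, -3.6, -1], [-0.02, 0.3, 0, -3, -1], [-0.02, 0.2, 0, -1.1, -1], [0, 0.1, 0, 0, -1], [0, 0, 0, 0, -1]]]'

```text
clock: 8.15
eef_pos: [0.5301, 0.0011, 0.2446]
tool_rot: [0.38, 0.925, -0.001, -0.001]
ft_force: [0.3, 0.2, -2.9]
grip_width: 0.0148
grasp_force: 59.8
```

Run:
```python
from h import *
p,d,c=grab("scene"); q,e,c2=grab("top")
cv2.imwrite("pics/h1.png",np.hstack([cv2.resize(p[80:260,110:310],(440,396)),cv2.resize(q[130:310,100:260],(352,396))]))
o=get_obs(); print(o["eef_pos"],o["tool_rot"],o["ft_torque"],o["ft_force"])
```

```text
[5.30501751e-01 9.13969228e-05 2.45146471e-01] [ 3.80865297e-01  9.24630047e-01 -5.83462141e-04 -7.49452861e-04] [-0.15570884 -0.12178356 -0.01205314] [ 0.25361315  0.12394871 -1.72304598]
```

View pics/h1.png

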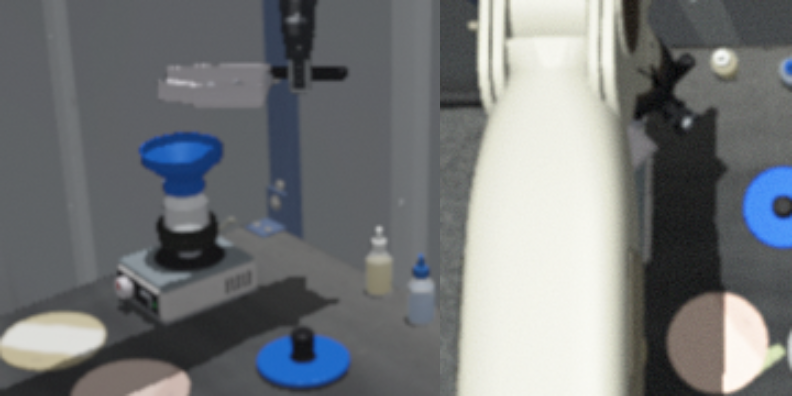

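```bash
cat >> h.py <<'E'
def scoop():
    "extent of the bright scoop along/across its axis from the funnel centre, and its top-edge slope"
    p,d,c=grab("scene"); W=cloud(c,d); p=p.astype(int)
    m=(d>0)&(W[...,2]>.17)&(W[...,0]>.33)&(W[...,0]<.6)&(W[...,1]>-.08)&(W[...,1]<.2)&(p.min(2)>75)&(np.ptp(p,2)<40)
    q=W[m]; o=get_obs(); t=2*np.arctan2(o["tool_rot"][1],o["tool_rot"][0])
    u=np.array([np.cos(t),np.sin(t)]); n=np.array([-u[1],u[0]]); F=np.array([.432,.1025])
    a=(q[:,:2]-F)@u; b=(q[:,:2]-F)@n
    print("n",len(q),"along",np.percentile(a,[1,50,99]).round(3),"across",np.percentile(b,[1,50,99]).round(3),"z",np.percentile(q[:,2],[1,99]).round(3))
    for s in np.arange(-.12,.05,.02):
        k=(a>s)&(a<s+.02)
        if k.sum()>8: print(round(s+.01,3),k.sum(),np.percentile(q[k,2],[3,97]).round(3))
    print(o["clock"],o["eef_pos"].round(4),"tau",o["ft_torque"].round(3),"F",o["ft_force"].round(2),o["grip_width"],o["grasp_force"])
E
python3 -c "
from h import *
scoop()"
```

```text
n 2051 along [-0.185 -0.115  0.009] across [-0.036  0.03   0.058] z [0.258 0.551]
-0.11 205 [0.262 0.54 ]
-0.09 169 [0.258 0.546]
-0.07 162 [0.258 0.283]
-0.05 170 [0.257 0.283]
-0.03 156 [0.258 0.283]
-0.01 141 [0.263 0.283]
0.01 81 [0.262 0.283]
8.3 [ 5.306e-01 -1.000e-04  2.454e-01] tau [-0.122 -0.043  0.031] F [ 0.22 -0.03 -1.74] 0.014741143565089907 59.796820878982544
```

>>> apply_moves --targets '[[[0, 0, 0, 0, -0.66], [0, 0, 0, 0, -0.655], [0, 0, 0, 0, -0.65], [0, 0, 0, 0, -0.65]]]'

```text
clock: 8.63
eef_pos: [0.5309, 0.0, 0.2462]
tool_rot: [0.381, 0.924, 0.0, 0.0]
ft_force: [0.1, -0.3, -1.7]
grip_width: 0.0154
grasp_force: 47.5
```

```bash
python3 -c "
from h import *
scoop()"
```

```text
n 2027 along [-0.185 -0.114  0.009] across [-0.036  0.03   0.059] z [0.259 0.551]
-0.11 215 [0.262 0.541]
-0.09 165 [0.258 0.546]
-0.07 161 [0.258 0.284]
-0.05 168 [0.258 0.283]
-0.03 151 [0.261 0.284]
-0.01 144 [0.263 0.285]
0.01 78 [0.263 0.285]
8.6833 [5.309e-01 1.000e-04 2.462e-01] tau [-0.124 -0.092  0.005] F [-0.16 -0.69 -2.07] 0.014935873996735495 47.529807686805725
```

>>> apply_moves --targets '[[[0, 0, 0, 0, -0.645], [0, 0, 0, 0, -0.645], [0, 0, 0, 0, -0.64], [0, 0, 0, 0, -0.64]]]'

```text
clock: 9.02
eef_pos: [0.5309, 0.0004, 0.2461]
tool_rot: [0.381, 0.925, 0.0, 0.0]
ft_force: [-0.4, -0.2, -2.6]
grip_width: 0.0157
grasp_force: 28.3
```

>>> apply_moves --targets '[[[0, 0, 0, 0, -0.635], [0, 0, 0, 0, -0.635]]]'

```text
clock: 9.18
eef_pos: [0.5309, 0.0004, 0.2461]
tool_rot: [0.381, 0.925, -0.0, -0.0]
ft_force: [0.4, -0.2, -2.2]
grip_width: 0.0155
grasp_force: 18.6
```

```bash
python3 -c "
from h import *
scoop()"
```

```text
n 2044 along [-0.184 -0.114  0.009] across [-0.036  0.03   0.058] z [0.258 0.551]
-0.11 217 [0.262 0.541]
-0.09 164 [0.258 0.546]
-0.07 165 [0.258 0.284]
-0.05 166 [0.258 0.283]
-0.03 157 [0.259 0.284]
-0.01 140 [0.263 0.284]
0.01 83 [0.263 0.284]
9.2333 [5.309e-01 5.000e-04 2.461e-01] tau [-0.125 -0.128 -0.013] F [-0.26  0.18 -2.45] 0.015579609972280325 18.623966574668884
```

>>> apply_moves --targets '[[[0, 0, 0, 0, -0.632], [0, 0, 0, 0, -0.632]]]'

```text
clock: 9.4
eef_pos: [0.5309, 0.0004, 0.2461]
tool_rot: [0.381, 0.925, 0.0, 0.0]
ft_force: [-0.6, -1.5, -2.9]
grip_width: 0.0158
grasp_force: 12.8
```

```bash
python3 -c "
from h import *
scoop()"
```

```text
n 2020 along [-0.184 -0.114  0.008] across [-0.036  0.03   0.059] z [0.253 0.551]
-0.11 224 [0.259 0.541]
-0.09 164 [0.256 0.546]
-0.07 161 [0.255 0.278]
-0.05 166 [0.252 0.278]
-0.03 144 [0.253 0.276]
-0.01 144 [0.253 0.275]
0.01 68 [0.254 0.275]
9.45 [5.309e-01 4.000e-04 2.461e-01] tau [-0.119 -0.087 -0.023] F [-0.26  0.12 -1.41] 0.015899484155223353 12.777472883462906
```

>>> apply_moves --targets '[[[0, 0, 0, 0, -0.632], [0, 0, 0, 0, -0.632], [0, 0, 0, 0, -0.632]]]'

```text
clock: 9.7
eef_pos: [0.5309, 0.0004, 0.2461]
tool_rot: [0.381, 0.925, -0.0, -0.0]
ft_force: [-0.1, -0.0, -1.8]
grip_width: 0.0157
grasp_force: 12.8
```

```bash
python3 -c "
from h import *
scoop()"
```

```text
n 1961 along [-0.184 -0.117  0.   ] across [-0.036  0.03   0.06 ] z [0.23  0.552]
-0.11 239 [0.251 0.541]
-0.09 171 [0.243 0.546]
-0.07 155 [0.238 0.264]
-0.05 163 [0.231 0.259]
-0.03 136 [0.232 0.254]
-0.01 124 [0.227 0.249]
0.01 24 [0.227 0.245]
9.75 [5.309e-01 4.000e-04 2.461e-01] tau [-0.13  -0.132 -0.02 ] F [-0.28  0.95 -1.62] 0.016118644534900015 12.811350971460342
```

>>> apply_moves --targets '[[[0, 0, 0, 0, -0.632], [0, 0, 0, 0, -0.632], [0, 0, 0, 0, -0.64], [0, 0, 0, 0, -0.66]]]'

```text
clock: 10.08
eef_pos: [0.5309, 0.0004, 0.2461]
tool_rot: [0.381, 0.925, 0.0, 0.0]
ft_force: [0.1, -1.0, -2.2]
grip_width: 0.0151
grasp_force: 37.7
```

```bash
python3 -c "
from h import *
scoop()"
```

```text
n 1961 along [-0.184 -0.118 -0.001] across [-0.036  0.03   0.058] z [0.227 0.551]
-0.11 249 [0.249 0.541]
-0.09 171 [0.242 0.546]
-0.07 156 [0.236 0.264]
-0.05 158 [0.23  0.257]
-0.03 145 [0.229 0.251]
-0.01 117 [0.223 0.246]
0.01 17 [0.229 0.241]
10.1333 [5.309e-01 4.000e-04 2.461e-01] tau [-0.155 -0.078  0.054] F [-0.66 -0.13 -1.86] 0.015106113115311867 37.643916606903076
```

>>> apply_moves --targets '[[[0, 0, 0, 0, -0.635], [0, 0, 0, 0, -0.631], [0, 0, 0, 0, -0.631], [0, 0, 0, 0, -0.631], [0, 0, 0, 0, -0.631], [0, 0, 0, 0, -0.64]]]'

```text
clock: 10.63
eef_pos: [0.5309, 0.0005, 0.2462]
tool_rot: [0.381, 0.925, 0.0, -0.0]
ft_force: [-0.7, 1.0, -1.6]
grip_width: 0.0155
grasp_force: 16.2
```

```bash
python3 -c "
from h import *
scoop()"
```

```text
n 1899 along [-0.185 -0.12  -0.011] across [-0.036  0.03   0.058] z [0.195 0.551]
-0.11 285 [0.237 0.54 ]
-0.09 176 [0.224 0.546]
-0.07 146 [0.211 0.242]
-0.05 146 [0.202 0.232]
-0.03 126 [0.194 0.221]
-0.01 61 [0.194 0.21 ]
10.6833 [0.5309 0.0006 0.2462] tau [ 0.021 -0.007 -0.007] F [ 0.45  0.82 -1.58] 0.01564223957874898 16.178660094738007
```

>>> apply_moves --targets '[[[0, 0, 0, 0, -0.66], [0, 0, 0, 0, -0.66], [0, 0, 0.3, 0, -0.7], [0, 0, 0, 0, -0.7]]]'

```text
clock: 11.02
eef_pos: [0.5317, 0.0003, 0.2598]
tool_rot: [0.381, 0.925, 0.0, 0.001]
ft_force: [0.4, -0.0, -1.6]
grip_width: 0.0153
grasp_force: 58.9
```

```bash
python3 -c "
from h import *
scoop()
p,d,c=grab('scene'); q,e,c2=grab('top')
cv2.imwrite('pics/k1.png',np.hstack([cv2.resize(p[90:220,130:270],(560,520),interpolation=cv2.INTER_CUBIC),cv2.resize(q[150:280,130:190],(240,520),interpolation=cv2.INTER_CUBIC)]))"
```

```text
n 1653 along [-0.178 -0.117 -0.018] across [-0.036  0.031  0.055] z [0.211 0.551]
-0.11 279 [0.25 0.55]
-0.09 159 [0.236 0.267]
-0.07 158 [0.224 0.255]
-0.05 138 [0.215 0.244]
-0.03 121 [0.206 0.233]
-0.01 27 [0.21  0.224]
11.0667 [5.316e-01 4.000e-04 2.591e-01] tau [-0.036 -0.085 -0.065] F [-0.12  0.9  -2.4 ] 0.014792324385746056 58.85541021823883
```

View pics/k1.png

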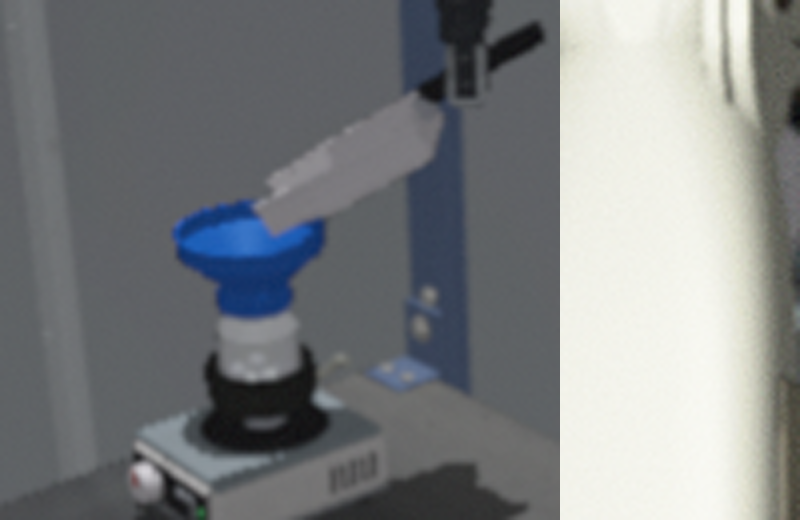

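>>> apply_moves --targets '[[[0, 0, 0.5, 0, -1], [0, 0, 0.4, 0, -1], [0.03, -0.5, 0, 3, -1], [0.03, -0.8, 0, 6, -1], [0.03, -0.8, 0, 6, -1], [0.03, -0.8, 0, 6, -1], [0.03, -0.8, 0, 6, -1], [0.03, -0.8, 0, 6, -1]]]'

```text
clock: 11.83
eef_pos: [0.5378, -0.1809, 0.2935]
tool_rot: [0.1, 0.995, 0.0, -0.0]
ft_force: [-0.0, -0.3, -0.9]
grip_width: 0.015
grasp_force: 58.8
```

>>> apply_moves --targets '[[[0.03, -0.8, 0, 6, -1], [0.03, -0.8, 0, 6, -1], [0.03, -0.8, -0.5, 6, -1], [0, -0.4, -0.8, 2.5, -1], [0, 0, -1, 0, -1], [0, 0, -0.8, 0, -1], [0, 0, -0.3, 0, -1], [0, 0, 0, 0, -1]]]'

```text
clock: 12.5
eef_pos: [0.5383, -0.2901, 0.1522]
tool_rot: [-0.076, 0.997, 0.003, -0.005]
ft_force: [0.2, -0.1, -1.4]
grip_width: 0.0151
grasp_force: 58.8
```

```bash
cat >> h.py <<'E'
def look(u,v,w,h,n):
    p,d,c=grab("scene"); cv2.imwrite(f"pics/{n}.png",cv2.resize(p[v:v+h,u:u+w],None,fx=4,fy=4,interpolation=cv2.INTER_CUBIC))
def scoopb(F=(.4477,-.302)):
    p,d,c=grab("scene"); W=cloud(c,d); p=p.astype(int)
    m=(d>0)&(W[...,2]>.008)&(W[...,0]>.34)&(W[...,0]<.6)&(W[...,1]>-.36)&(W[...,1]<-.22)&(p.min(2)>70)&(np.ptp(p,2)<40)
    q=W[m]; o=get_obs(); t=2*np.arctan2(o["tool_rot"][1],o["tool_rot"][0]); u=np.array([np.cos(t),np.sin(t)])
    a=(q[:,:2]-o["eef_pos"][:2])@u; print("axis deg",np.degrees(t))
    for s in np.arange(.04,.18,.02):
        k=(a>s)&(a<s+.02)
        if k.sum()>8: print(round(s+.01,3),k.sum(),np.percentile(q[k,2],[3,97]).round(3))
    print(o["clock"],o["eef_pos"].round(4),"F",o["ft_force"].round(2),o["grip_width"],o["grasp_force"])
E
python3 -c "
from h import *
scoopb()"
```

```text
axis deg 188.686891412105
0.05 1203 [0.13  0.569]
0.07 595 [0.118 0.575]
0.09 439 [0.109 0.577]
0.11 338 [0.104 0.578]
0.13 217 [0.098 0.579]
0.15 35 [0.575 0.58 ]
12.55 [ 0.54   -0.2908  0.1553] F [ 0.99  0.4  -0.65] 0.014542537276791999 58.774577379226685
```

>>> apply_moves --targets '[[[0, 0, -0.8, 0, -1], [0, 0, -0.8, 0, -1], [0, 0, -0.4, 0, -0.66], [0, 0, -0.2, 0, -0.64], [0, 0, -0.2, 0, -0.635], [0, 0, -0.2, 0, -0.635], [0, 0, -0.2, 0, -0.635], [0, 0, -0.2, 0, -0.635]]]'

```text
clock: 13.22
eef_pos: [0.5443, -0.2927, 0.0402]
tool_rot: [-0.076, 0.997, -0.002, 0.003]
ft_force: [2.0, 0.3, 2.1]
grip_width: 0.0157
grasp_force: 18.9
```

>>> apply_moves --targets '[[[0, 0, -0.2, 0, -0.635], [0, 0, -0.2, 0, -0.635], [0, 0, -0.2, 0, -0.635], [0, 0, -0.2, 0, -0.635], [0, 0, 0, 0, -0.635]]]'

```text
clock: 13.63
eef_pos: [0.5399, -0.2909, 0.0036]
tool_rot: [-0.076, 0.997, 0.001, -0.002]
ft_force: [-0.6, -0.8, 0.1]
grip_width: 0.016
grasp_force: 18.3
```

```bash
python3 -c "
from h import *
scoopb()"
```

```text
axis deg 188.69178692660034
0.05 1424 [0.012 0.495]
0.07 895 [0.01  0.515]
0.09 778 [0.009 0.531]
0.11 750 [0.009 0.549]
0.13 856 [0.009 0.564]
0.15 840 [0.011 0.574]
0.17 686 [0.501 0.58 ]
13.6833 [ 0.5399 -0.291   0.0043] F [ 0.39 -0.72 -0.93] 0.015295519812715493 18.17279577255249
```

>>> apply_moves --targets '[[[0, 0, -0.15, 0, -0.635], [0, 0, -0.1, 0, -0.635], [0, 0, -0.05, 0, -0.635], [0, 0, 0, 0, -0.635]]]'

```text
clock: 14.02
eef_pos: [0.5419, -0.2915, -0.0061]
tool_rot: [-0.076, 0.997, -0.0, 0.0]
ft_force: [1.5, 0.4, 1.1]
grip_width: 0.0161
grasp_force: 18.4
```

>>> apply_moves --targets '[[[0, 0, -0.04, 0, -0.635], [0, 0, 0, 0, -0.5], [0, 0, 0, 0, -0.3], [0, 0, 0, 0, -0.1], [0, 0, 0, 0, 0], [0, 0, 0.3, 0, 0], [0, 0, 1, 0, 0], [0, 0, 1, 0, 0]]]'

```text
clock: 14.68
eef_pos: [0.5395, -0.2905, 0.0839]
tool_rot: [-0.076, 0.997, 0.002, -0.003]
ft_force: [1.1, 0.5, 0.3]
grip_width: 0.043
grasp_force: 0.0
```

>>> apply_moves --targets '[[[-0.3, 0.5, 0.7, 0, 0], [-0.5, 0.8, 0.1, 0, 0], [-0.5, 0.8, 0, 0, 0], [-0.5, 0.8, 0, 0, 0], [-0.5, 0.7, 0, 0, 0], [-0.4, 0.5, 0, 0, 0], [-0.2, 0.2, 0, 0, 0], [0, 0, 0, 0, 0]]]'

```text
clock: 15.35
eef_pos: [0.4241, -0.1181, 0.1174]
tool_rot: [-0.077, 0.997, 0.0, -0.0]
ft_force: [-0.5, -0.7, 0.7]
grip_width: 0.0427
grasp_force: 0.0
```

```bash
python3 -c "
from h import *
p,d,c=grab('scene'); np.savez('l1.npz',p=p,d=d); W=cloud(c,d)
a=p[130:300,150:250]; b=p[190:310,250:410]
cv2.imwrite('pics/l1.png',np.hstack([cv2.resize(a,(330,560),interpolation=cv2.INTER_CUBIC)[:460],cv2.resize(b,(460,345),interpolation=cv2.INTER_CUBIC)[[*range(345)]+[344]*115]]))
m=np.zeros(d.shape,bool);m[190:310,250:410]=1
m&=(p.min(2)>70)&(W[...,2]>.006)&(W[...,2]<.05)&(W[...,1]<-.22)&(W[...,1]>-.36)&(W[...,0]<.56)
q=W[m]
for s in np.arange(.36,.52,.02):
  k=(q[:,0]>s)&(q[:,0]<s+.02); k.sum()>5 and print(round(s,2),k.sum(),np.percentile(q[k,2],[5,50,97]).round(3),np.percentile(q[k,1],[2,98]).round(3))
print(get_obs()['eef_pos'],get_obs()['clock'])"
```

```text
0.38 113 [0.008 0.016 0.03 ] [-0.339 -0.261]
0.4 169 [0.008 0.014 0.03 ] [-0.342 -0.276]
0.42 160 [0.006 0.014 0.029] [-0.345 -0.27 ]
0.44 140 [0.006 0.013 0.029] [-0.343 -0.267]
0.46 142 [0.006 0.011 0.029] [-0.34  -0.265]
0.48 172 [0.006 0.014 0.029] [-0.337 -0.262]
0.5 224 [0.008 0.022 0.032] [-0.334 -0.268]
[ 0.42587748 -0.11939923  0.11754786] 15.4
```

View pics/l1.png

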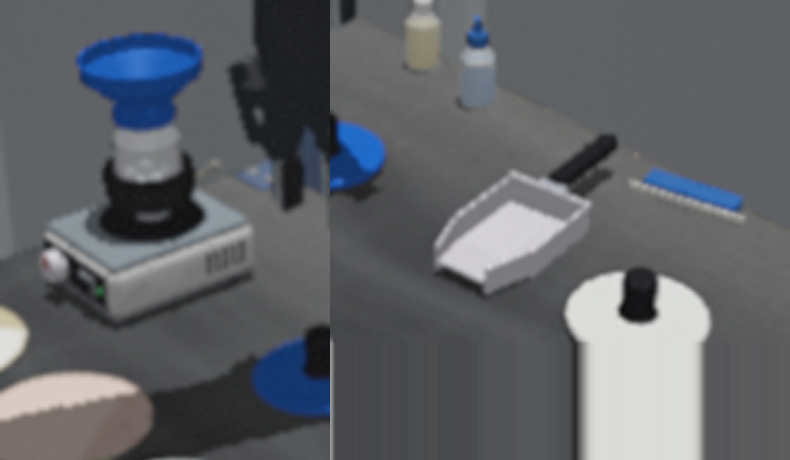

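>>> apply_moves --targets '[[[-0.04, 0.07, -0.7, 0, 0.1], [0, 0, -1, 0, 0.1], [0, 0, -0.8, 0, 0.1], [0, 0, -0.4, 0, 0.1], [0, 0, -0.1, 0, 0.1], [0, 0, 0, 0, 0.1], [0, 0, 0, 0, -0.3], [0, 0, 0, 0, -0.3]]]'

```text
clock: 16.07
eef_pos: [0.4261, -0.1177, -0.0021]
tool_rot: [-0.076, 0.997, -0.001, 0.002]
ft_force: [-0.1, 0.8, -0.8]
grip_width: 0.0299
grasp_force: 0.1
```

>>> apply_moves --targets '[[[0, 0, 0, 0, -0.45], [0, 0, 0, 0, -0.7], [0, 0, 0, 0, -1], [0, 0, 0, 0, -1], [0, 0, 0, 0, -1]]]'

```text
clock: 16.48
eef_pos: [0.4261, -0.1175, -0.0018]
tool_rot: [-0.076, 0.997, -0.001, 0.002]
ft_force: [-0.2, -1.0, 6.3]
grip_width: 0.0242
grasp_force: 58.8
```

>>> apply_moves --targets '[[[0, 0, 0.4, 0, -1], [0, 0, 0.8, 0, -1], [0, 0, 1, 0, -1], [0, 0, 1, 0, -1], [0, 0, 1, 0, -1], [0, 0, 1, 0, -1], [0, 0, 0.8, 0, -1], [0, 0.3, 0.3, 0, -1]]]'

```text
clock: 17.15
eef_pos: [0.4264, -0.1064, 0.2543]
tool_rot: [-0.075, 0.997, -0.002, 0.005]
ft_force: [1.2, -0.4, -1.2]
grip_width: 0.0242
grasp_force: 59.0
```

>>> apply_moves --targets '[[[0.03, 0.7, 0, 0, -1], [0.03, 0.9, 0, 0, -1], [0.03, 0.9, 0, 0, -1], [0.03, 0.9, 0, 0, -1], [0.03, 0.9, 0, 0, -1], [0.02, 0.7, 0, 0, -1], [0, 0.2, 0, 0, -1], [0, 0, 0, 0, -1]]]'

```text
clock: 17.82
eef_pos: [0.4305, 0.105, 0.2486]
tool_rot: [-0.078, 0.997, 0.0, 0.0]
ft_force: [-0.3, -0.6, -0.2]
grip_width: 0.0245
grasp_force: 59.1
```

```bash
cat >> h.py <<'E'
from scipy.optimize import least_squares
def ring(W,m,r,lab):
    q=W[m][:,:2]; f=lambda s:np.hypot(q[:,0]-s[0],q[:,1]-s[1])-r
    s=least_squares(f,[.432,.09],loss="soft_l1",f_scale=.002); print(lab,len(q),s.x.round(4),"rms",np.sqrt(np.mean(s.fun**2)).round(4),"z",np.percentile(W[m][:,2],[2,50,98]).round(4))
    return s.x
def blues():
    p,d,c=grab("scene"); W=cloud(c,d); p=p.astype(int)
    b=(p[...,0]-p[...,2]>60)&(d>0)&(abs(W[...,0]-.43)<.09)&(abs(W[...,1]-.1)<.09)
    return p,W,b,c
E
python3 - <<'E'
from h import *
o=get_obs();print(o["clock"],o["eef_pos"],o["ft_force"])
p,W,b,c=blues()
z=W[...,2][b]; print(np.histogram(z,bins=np.arange(.14,.29,.01)))
# outer upright wall of the rim, and lid edge, seen from the camera side
e=np.array(c["eye"])[:2]
out=lambda cx:((W[...,:2]-cx)@((e-cx)/np.linalg.norm(e-cx)))>.02
ring(W,b&(W[...,2]>.180)&(W[...,2]<.190)&out(np.array([.432,.103])),.048,"rim")
q=W[b&(W[...,2]>.222)]; print(len(q),np.percentile(q,[1,50,99],axis=0).round(4))
E
```

```text
17.8167 [0.43053823 0.10496894 0.24860662] [-0.3346367  -0.55988619 -0.16039839]
(array([ 37,  62,  64, 182, 262, 122,   0,   0,   0,   0,   0,   4, 356,
         0]), array([0.14, 0.15, 0.16, 0.17, 0.18, 0.19, 0.2 , 0.21, 0.22, 0.23, 0.24,
       0.25, 0.26, 0.27, 0.28]))
rim 114 [0.4369 0.1052] rms 0.002 z [0.1807 0.1856 0.1899]
362 [[0.3817 0.0539 0.26  ]
 [0.4185 0.0856 0.265 ]
 [0.4789 0.1403 0.2672]]
```

```bash
cat >> h.py <<'E'
def outline(m,z,r,lab,c,s0=(.432,.104)):
    "fit a horizontal circle (radius r, height z) to the convex outline of mask m in the image"
    n,l,st,_=cv2.connectedComponentsWithStats(m.astype(np.uint8)); k=1+np.argmax(st[1:,4])
    h=cv2.convexHull(np.argwhere(l==k)[:,::-1].astype(np.int32))[:,0]
    q=np.array([world(c,None,u,v,z)[:2] for u,v in h]); f=lambda s:np.hypot(*(q-s).T)-r
    s=least_squares(f,s0,loss="soft_l1",f_scale=.001); print(lab,len(q),s.x.round(4),"res",s.fun.round(4)); return s.x
E
python3 - <<'E'
from h import *
p,W,b,c=blues(); z=W[...,2]; 
outline(b&(z>.25),.262,.051,"lid",c)
outline(b&(z>.15)&(z<.21),.190,.048,"rim",c)   # lower part of hull is the flare, far part the edge
D=np.load("l1.npz"); p=D["p"].astype(int);W=cloud(c,D["d"])
b=(p[...,0]-p[...,2]>60)&(abs(W[...,0]-.43)<.09)&(abs(W[...,1]-.1)<.09)&(W[...,2]>.184)
outline(b,.192,.048,"rim before",c)
E
```

```text
lid 18 [0.4332 0.1016] res [-0.0023 -0.0007 -0.0005  0.0011  0.0032  0.0025  0.0016  0.0004 -0.0012
 -0.0009  0.0002  0.0002 -0.0004  0.0063  0.0032  0.0014  0.0004 -0.001 ]
rim 18 [0.4348 0.1022] res [-0.0025  0.0039  0.0534  0.0635  0.0668  0.064   0.0579  0.0051 -0.0017
  0.0015  0.0035  0.0072  0.0079  0.009   0.0074  0.0054  0.0039  0.0021]
rim before 18 [0.4339 0.1009] res [0.0011 0.0061 0.0086 0.0137 0.0179 0.0144 0.0122 0.007  0.0004 0.0027
 0.0055 0.008  0.008  0.0086 0.0071 0.0054 0.0018 0.0005]
```

Run:
```python
from h import *
c=imaging.get_calibration("scene")
D=np.load("l1.npz"); p=D["p"].astype(int)
b=np.zeros(p.shape[:2],np.uint8); s=(slice(135,185),slice(165,220)); b[s]=(p[s][...,0]-p[s][...,2]>50)
h=cv2.convexHull(np.argwhere(b)[:,::-1].astype(np.int32))[:,0]
for vm in (147,150,153):
    q=np.array([world(c,None,u,v,.191)[:2] for u,v in h if v<=vm])
    r=least_squares(lambda s:np.hypot(*(q-s).T)-.0485,[.432,.104]); print(vm,len(q),r.x.round(4),np.abs(r.fun).max().round(4))
T=np.load("top0.npz");p=T["p"].astype(int);c=imaging.get_calibration("top")
b=np.zeros(p.shape[:2],np.uint8); s=(slice(190,245),slice(136,190)); b[s]=(p[s][...,0]-p[s][...,2]>50)
h=cv2.convexHull(np.argwhere(b)[:,::-1].astype(np.int32))[:,0]
q=np.array([world(c,None,u,v,.191)[:2] for u,v in h]); r=least_squares(lambda s:np.hypot(*(q-s[:2]).T)-s[2],[.432,.104,.048]); print("top",r.x)
```

```text
147 10 [0.4387 0.1107] 0.0009
150 12 [0.4389 0.1097] 0.0053
153 14 [0.4382 0.1079] 0.0099
top [0.43284105 0.10311461 0.04964303]
```

Run:
```python
from h import *
p,W,b,c=blues(); z=W[...,2]
m=(b&(z>.25)).astype(np.uint8)
h=cv2.convexHull(np.argwhere(m)[:,::-1].astype(np.int32))[:,0]; print(h[:,1].min(),h[:,1].max())
lm=(h[:,1].min()+h[:,1].max())//2
q=np.array([world(c,None,u,v,.265)[:2] for u,v in h if v<=lm]); r=least_squares(lambda s:np.hypot(*(q-s).T)-.0515,[.432,.104]); print("lid far",r.x,np.abs(r.fun).max())
# depth-cloud: enclosing circle, both
D=np.load("l1.npz"); p0=D["p"].astype(int);W0=cloud(c,D["d"])
b0=(p0[...,0]-p0[...,2]>50)&(abs(W0[...,0]-.43)<.08)&(abs(W0[...,1]-.1)<.08)
for M,w,l in ((b&(z>.25),W,"lid"),(b0&(W0[...,2]>.186),W0,"rim")):
    P=w[M]; print(l,cv2.minEnclosingCircle(P[:,:2].astype(np.float32)),P[:,2].max())
T=grab("top"); Wt=cloud(T[2],T[1]); pt=T[0].astype(int)
k=(pt[...,0]-pt[...,2]>50)&(abs(Wt[...,0]-.43)<.08)&(abs(Wt[...,1]-.1)<.08); print("visible from top",k.sum())
```

```text
115 128
lid far [0.42789138 0.09298491] 0.0030384253519051413
lid ((0.4307631254196167, 0.09821130335330963), 0.050734758377075195) 0.28186525999490275
rim ((0.43569767475128174, 0.10333067178726196), 0.052941907197237015) 0.19670969088175316
visible from top 843
```

Run:
```python
from h import *
p,d,c=grab("top"); W=cloud(c,d); p=p.astype(int)
k=(p[...,0]-p[...,2]>50)&(abs(W[...,0]-.43)<.08)&(abs(W[...,1]-.1)<.08)
print(np.histogram(W[...,2][k],bins=np.arange(.16,.3,.02)))
m=k&(W[...,2]>.25); h=cv2.convexHull(np.argwhere(m)[:,::-1].astype(np.int32))[:,0]
q=np.array([world(c,None,u,v,.265)[:2] for u,v in h])
for loss in ("linear","soft_l1"):
  r=least_squares(lambda s:np.hypot(*(q-s).T)-.0520,[.432,.104],loss=loss,f_scale=.001); print(r.x,r.fun.round(4))
print(q.min(0),q.max(0),get_obs()["eef_pos"])
```

```text
(array([ 54,  66,   0,   0, 129, 529]), array([0.16, 0.18, 0.2 , 0.22, 0.24, 0.26, 0.28]))
[0.4311554  0.10101351] [-0.0005 -0.0003 -0.0003 -0.0002  0.0003 -0.0017 -0.0019 -0.0028 -0.0028
 -0.0028 -0.0028 -0.0031 -0.0036 -0.0035 -0.0023 -0.002  -0.0022 -0.0019
 -0.0022 -0.0012 -0.0011]
[0.43083477 0.10162776] [-0.      0.0001  0.0001  0.      0.0004 -0.0018 -0.0023 -0.0032 -0.0033
 -0.0034 -0.0035 -0.0037 -0.0035 -0.0033 -0.0019 -0.0015 -0.0016 -0.0012
 -0.0015 -0.0005 -0.0005]
[0.38108862 0.05168138] [0.48053382 0.13396486] [0.43087197 0.10192955 0.24859767]
```

>>> apply_moves --targets '[[[0.07, 0.07, -0.3, 0, -1], [0, 0, -0.5, 0, -1], [0, 0, -0.4, 0, -1], [0, 0, -0.15, 0, -1], [0, 0, 0, 0, -1]]]'

```text
clock: 18.48
eef_pos: [0.4325, 0.1047, 0.1931]
tool_rot: [-0.075, 0.997, -0.0, -0.002]
ft_force: [-0.7, 0.1, -0.2]
grip_width: 0.0242
grasp_force: 59.1
```

>>> apply_moves --targets '[[[0, 0, -0.1, 0, -1], [0, 0, -0.05, 0, -1], [0, 0, 0, 0, -1]]]'

```text
clock: 18.73
eef_pos: [0.434, 0.1059, 0.1889]
tool_rot: [-0.076, 0.997, 0.0, 0.0]
ft_force: [-0.4, -0.8, -0.3]
grip_width: 0.024
grasp_force: 59.1
```

>>> apply_moves --targets '[[[0, 0, -0.05, 0, -1], [0, 0, -0.05, 0, -1], [0, 0, 0, 0, -1]]]'

```text
clock: 18.98
eef_pos: [0.4336, 0.1061, 0.1844]
tool_rot: [-0.076, 0.997, 0.0, -0.0]
ft_force: [-0.3, 0.2, 0.4]
grip_width: 0.0244
grasp_force: 59.1
```

>>> apply_moves --targets '[[[0, 0, -0.04, 0, -1], [0, 0, 0, 0, -1], [0, 0, 0, 0, -1]]]'

```text
clock: 19.23
eef_pos: [0.4339, 0.1061, 0.1832]
tool_rot: [-0.076, 0.997, -0.0, 0.0]
ft_force: [0.4, -0.6, 2.0]
grip_width: 0.0244
grasp_force: 59.2
```

>>> apply_moves --targets '[[[0, 0, -0.04, 0, -1], [0, 0, 0, 0, -1], [0, 0, 0, 0, -1]]]'

```text
clock: 19.48
eef_pos: [0.4339, 0.1061, 0.1816]
tool_rot: [-0.076, 0.997, 0.0, 0.0]
ft_force: [-1.5, -0.9, 2.7]
grip_width: 0.0241
grasp_force: 59.4
```

```bash
cat >> h.py <<'E'
def lidz():
    p,W,b,c=blues(); z=W[...,2]
    q=W[b&(z>.195)]; A=np.c_[q[:,:2]-[.433,.104],np.ones(len(q))]
    m=np.ones(len(q),bool)
    for _ in range(6):
        s=np.linalg.lstsq(A[m],q[m,2],rcond=None)[0]; r=q[:,2]-A@s; m=abs(r)<.003
    o=get_obs(); print("lid top plane: n",m.sum(),"z",s[2].round(4),"slope deg",np.degrees(s[:2]).round(1),"rim z range",np.percentile(z[b&(z>.15)&(z<.195)],[50,99]).round(4)); 
    P=q[m]; print("centre",np.round(cv2.minEnclosingCircle(P[:,:2].astype(np.float32))[0],4),o["clock"],o["eef_pos"].round(4),o["ft_force"].round(2))
E
python3 -c "
from h import *
lidz()"
```

```text
lid top plane: n 350 z 0.1977 slope deg [0.3 0.6] rim z range [0.1823 0.1948]
centre [0.4348 0.1013] 19.5333 [0.4339 0.1061 0.1816] [-0.45 -0.41  3.47]
```

>>> apply_moves --targets '[[[0, 0, 0, 0, -0.4], [0, 0, 0, 0, -0.3], [0, 0, 0, 0, -0.2], [0, 0, 0.1, 0, -0.2], [0, 0, 0, 0, -0.2], [0, 0, 0, 0, -0.2]]]'

```text
clock: 20.03
eef_pos: [0.4338, 0.1061, 0.1855]
tool_rot: [-0.076, 0.997, 0.0, 0.0]
ft_force: [-0.5, -0.3, 0.9]
grip_width: 0.0344
grasp_force: 0.0
```

```bash
python3 -c "
from h import *
lidz()"
```

```text
lid top plane: n 358 z 0.2001 slope deg [0.1 0.8] rim z range [0.1822 0.1945]
centre [0.4347 0.1028] 20.0833 [0.4338 0.106  0.1854] [0.83 0.17 0.28]
```

>>> apply_moves --targets '[[[0, 0, 0.04, 0, -0.4], [0, 0, 0, 0, -0.6], [0, 0, 0, 0, -1], [0, 0, 0, 0, -1], [0, 0, 0, 0, -1]]]'

```text
clock: 20.5
eef_pos: [0.4336, 0.106, 0.1868]
tool_rot: [-0.076, 0.997, -0.0, -0.0]
ft_force: [0.2, -0.1, -0.3]
grip_width: 0.024
grasp_force: 58.8
```

```bash
python3 -c "
from h import *
lidz()"
```

```text
lid top plane: n 375 z 0.2001 slope deg [0.4 1. ] rim z range [0.1827 0.1947]
centre [0.4342 0.1001] 20.55 [0.4336 0.106  0.1868] [ 0.14  0.88 -0.07]
```

Push 5 mm down in small steps.

>>> apply_moves --targets '[[[0, 0, -0.04, 0, -1], [0, 0, -0.04, 0, -1], [0, 0, -0.04, 0, -1], [0, 0, 0, 0, -1], [0, 0, 0, 0, -1]]]'

```text
clock: 20.97
eef_pos: [0.4339, 0.1061, 0.1825]
tool_rot: [-0.076, 0.997, 0.0, 0.0]
ft_force: [-1.1, -0.7, 4.7]
grip_width: 0.0243
grasp_force: 59.2
```

```bash
python3 -c "
from h import *
lidz()"
```

```text
lid top plane: n 268 z 0.1963 slope deg [-0.1  0.3] rim z range [0.1849 0.195 ]
centre [0.4342 0.0997] 21.0167 [0.4339 0.1061 0.1825] [-1.85 -0.86  5.28]
```

>>> apply_moves --targets '[[[0, 0, -0.02, 0, -1], [0, 0, 0, 0, -1], [0, 0, 0, 0, -1], [0, 0, 0, 0, -1]]]'

```text
clock: 21.35
eef_pos: [0.4339, 0.1061, 0.1817]
tool_rot: [-0.076, 0.997, 0.0, 0.0]
ft_force: [-1.4, -0.5, 6.0]
grip_width: 0.0241
grasp_force: 59.3
```

```bash
python3 -c "
from h import *
lidz(); lidz()"
```

```text
lid top plane: n 193 z 0.1959 slope deg [-0.2 -0. ] rim z range [0.1871 0.195 ]
centre [0.4337 0.1004] 21.4 [0.4339 0.1061 0.1817] [-1.52 -1.13  4.95]
lid top plane: n 186 z 0.1959 slope deg [-0.1 -0.2] rim z range [0.1873 0.1949]
centre [0.4342 0.1018] 21.45 [0.4339 0.1061 0.1817] [-0.8  -0.15  5.64]
```

```bash
python3 -c "
from workcell import order
print(order.job_done())"
```

```text
the job is handed in; nothing more can be done
None
```

The job is handed in at about 21.5 s, though I haven't seen the verdict: the balls are tipped into the bottle (the scoop was empty afterwards), the scoop is flat on the bench, the lid sits flat on the funnel, and the gripper holds it down with about 5.5 N, an estimated 5 mm of head travel.

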